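# Weigh a cast bracket on the spring scale and clock it on the stroke counter

### The job

Hang the cast bracket by its window on the hook of the spring scale, gently so that the scale never bottoms out, let go and let it hang still. Only then swing the stroke counter's sprung lever all the way to its stop, hold it there for a moment and release it so that it springs back home, leaving the bracket hanging on the hook. Leave the rotary tool, the jar and the battery pack where they are.

Things in the scene. Friction and masses are not known exactly. Their poses are not given: they have to be found in the camera images.
- bracket: Loose cast aluminium bracket, 0.24-0.42 kg, upright on its foot. Origin: centre of the foot's underside; z up, x through the window; same both ways round. Foot 50 (x) by 60 (y), 12 mm high. Upright plate 12 mm thick (x), 46 wide (y), up to 98 mm high, with a window through it. On top a grip tab 12 mm thick (x), 26 wide (y), from 98 to 144 mm above the underside.
- bracket_window (a point): Middle of the upper edge of the bracket's rectangular window, 86 mm above its underside; axes as the bracket's. The window goes right through along x, 30 mm wide (y), from 50 to 86 mm above the underside. This edge rests on the hook's seat when the bracket hangs.
- hook_seat (a point): Top of the seat of the spring scale's hook; sinks with load, 170 mm above the bench when empty. Own x runs level along the hook from its open tip back to the column; z up. The hook is an 8 mm round steel bar: flat seat from x -12 to +12 mm, upturned tip ending at x -24, its top 14 mm above the seat; behind the seat the bar climbs 12 mm and runs to the column. Nothing stands above it.
- scale_reading (a joint): How far the hook has sunk, in m: 0 when empty, 0.05 at the bottom stop. The spring gives about 130 N/m, so that the bracket sinks it by 17 to 31 mm; damped, it settles in about 1 s.
- counter: Stroke counter, fixed to the bench: grey housing 88 mm square, 58 mm high, on a base plate 110 mm square, 6 mm thick. On top a flat steel thumb lever turns about a vertical pivot in the middle of the housing. Origin: on the bench straight below the pivot. Own -x is its front (number window).
- lever_tab (a point): Centre of the top of the lever's upright black thumb tab, 108 mm above the bench, 82 mm from the pivot axis, beyond the housing's edge. Tab 40 mm high (68 to 108 mm above the bench), 24 mm wide along the lever, 9 mm thick across it. Lever arm 13 mm wide, top 71 mm above the bench. Axes turn with the lever; at joint value 0 they are the counter's.
- lever (a joint): Angle of the lever, rad: 0 at home, 1.2 at its stop, growing clockwise seen from above. At 0 it points from the pivot 0.6 rad anticlockwise (from above) of the counter's own -x; at the stop 0.6 rad clockwise of it. A spring pushes it home: about 1 N at the tab at home, 3 N at the stop.
- rotary_tool: Loose dark rotary tool lying on the bench, 170 mm long along its own x, 36 mm high; origin under its middle. Leave it alone.
- drum_jar: Loose small white jar with a black cap, 48 mm across, 55 mm high; origin at the centre of its underside. Leave it alone.
- battery_pack: Loose grey block-shaped battery pack, 55 by 35 by 24 mm high; origin at the centre of its underside. Leave it alone.
- scale: Spring scale, fixed. Origin on the bench straight below the hook seat, axes as the seat's. Base plate 12 mm thick, 130 mm wide (y), x from -40 to +160 mm. Column 36 mm square and 222 mm high, its front at x +95; the sliding carriage's front at x +83 mm.
There are look-alikes about, which are no part of the job. Several things look just like the scale: the one meant starts nearest to the robot's base.

How it is judged:
By the outcome, as a careful person would: the job done as asked, in the order asked, and still so for the second after the job is handed in, with the robot touching nothing.
It also fails if it takes over 64 s, if anything falls off the work surface, if the arm or the gripper's body presses on something with over 40 N, if the wrist force passes 120 N, or if a joint passes its speed limit or range.

### The arm

A 7-joint arm with a two-finger parallel gripper is mounted at the origin on the work surface. World frame = base frame: x ahead of the robot, y to its left, z up, the work surface at z = 0. Lengths are in mm, angles in rad, forces in N, time in s.
With the tool pointing down it reaches from about 425 to 800 mm from the base axis. Payload 8.3 kg.
Tool frame: the origin (TCP) lies midway between the tips of the shut fingers; the grasp point (between the pads) lies 19 mm behind it (env.grasp_offset is the distance from the TCP to the grasp point, in mm); z points along the fingers, y is the line along which they close (so a half turn about z gives the same grasp; the last joint's range is limited). The gripper opens to 85 mm and grips with 20 to 120 N. Pads are 22 mm wide; open, the fingers measure 114 mm over their backs; the gripper's body (76 mm by 85 mm) begins 54 mm behind the grasp point. The pads swing forward as they close: fully open they stand 13 mm farther back than shut.
Start: joints at [-1.207, 0.383, 0.016, 1.37, -0.006, 1.388, -0.046], TCP at [258.673, 568.939, 231.279] pointing down, gripper open.
Joint ranges: [-2.95, 2.95], [-0.25, 2.06], [-1.52, 1.56], [0.18, 2.33], [-1.44, 4.58], [0.02, 2.06], [-3.01, 3.01]. Speed limits (rad/s): [2.39, 2.39, 3.01, 3.01, 3.14, 3.14, 3.14].

### API

Orientations are given as a unit quaternion [x, y, z, w].
In Python, from bench import env, read_camera, camera_info, order gives the robot as it stands. The module is installed in compiled form; this text tells all that it offers.
- The arm moves only by the shell command python3 -m pendant 'ROWS' [FORCE]. ROWS is JSON, a list of rows, each an object of numbers: "fingers": the opening, from 0 (shut) to 1 (fully open); "dx", "dy", "dz": the shift along the tool's x, y, z in m; "wx", "wy", "wz": the turn, a rotation vector about the tool's x, y, z in rad. In form: [{"fingers": .., "dx": .., "dy": .., "dz": .., "wx": .., "wy": .., "wz": ..}, ...]. A call has exactly 5 rows; each row is the pose to reach, as a shift and turn from the pose commanded when the call began, along the tool's axes at that moment; what a row does not reach only later rows make up. A row lasts 1/8 s, in which the tool goes at most 62.5 mm and 10.7 degrees, less where a joint would pass 70% of its speed; a pose out of reach is approached as far as the arm can. A call with a gripper value outside its range is refused whole. The fingers move at their own pace and stop on an object; FORCE is the grip in N (left out, the last holds). Time passes only in rows, so rows that repeat a pose let the fingers close, or fill a call up. It gives the time, the measured TCP pose, the force, the opening and the grip force at its end, in the units of the state.
- env.get_state(): the state, without advancing time (a new reading comes with each control period).
- read_camera(name): name is "scene" or "top"; returns the picture (480x640x3 uint8, red, green, blue); there is no depth.
- camera_info(name): a dict with "fovy" (degrees; the focal length in pixels is half the picture's height over the tangent of half this angle, whatever the lens; pixels are square), "cx", "cy" (the principal point, pixels), "dist_coeffs" ([k1, k2, p1, p2, k3] as OpenCV has them; the pictures are not rectified), "R" (3x3) and "t" (3): a world point X has camera coordinates R X + t. Camera axes: x right, y down, z forward; pixel columns grow to the right and rows downward; lengths in mm; the calibration is good to about 2 mm. A picture is of the moment at which its call begins. camera_info takes no time and is no camera call.
- order.job_done(): hands the job in; it is judged then, once.
The state is a dict: "t": time; "q": joint angles; "qvel": joint speeds; "effort": joint torques, N m; "tcp_pos": TCP position; "ee_rot": TCP orientation; "ft_force": force on the tool from outside, world axes, zero at the start; "torque": the same for the moment, N m; "gripper_width": finger opening in mm; "grasp_force": force on a finger pad.
Only numpy, scipy, OpenCV 4.12 (cv2) and the standard library are available. Lean on these libraries where they do the work, as an engineer would, in place of code of your own. Each camera call takes 0.05 s, during which the arm holds its last target. There are 200 camera calls.

## Working session

There is one attempt and no reset: what is moved stays moved. The work goes in short steps, Python scripts to look and compute and a shell command to move; the robot and the scene stay as the last step left them, time stands still between calls to the robot, and variables do not carry over. Pictures are saved under pics/ and viewed, at most 10 in all, crops included, and the job is handed in when it is done.

```bash
mkdir -p pics; python3 - <<'E'
from bench import env, read_camera, camera_info
import cv2
for n in ("scene","top"):
    cv2.imwrite(f"pics/{n}0.png",read_camera(n)[:,:,::-1]); print(n,camera_info(n))
s=env.get_state(); print(s)
E
```

```text
scene {'fovy': 42.14434374668009, 'cx': 321.63888224166675, 'cy': 234.75963249909833, 'dist_coeffs': array([-0.03624611,  0.        ,  0.        ,  0.        ,  0.        ]), 'R': array([[-0.85727377,  0.51466776, -0.01409911],
       [ 0.35280673,  0.56727948, -0.74412459],
       [-0.3749788 , -0.64289275, -0.66789207]]), 't': array([ 516.21780925, -101.16876336, 1385.31623356])}
top {'fovy': 44.235012897125515, 'cx': 317.43519603708324, 'cy': 226.07143284204358, 'dist_coeffs': array([0.01757602, 0.        , 0.        , 0.        , 0.        ]), 'R': array([[ 2.00710470e-03, -9.99966284e-01, -7.96258415e-03],
       [-9.84136762e-01, -5.62637739e-04, -1.77410590e-01],
       [ 1.77400129e-01,  8.19235341e-03, -9.84104710e-01]]), 't': array([  -2.86817209,  627.70494689, 1075.71014563])}
{'t': 0.1, 'q': array([-1.20690883,  0.38418736,  0.0163649 ,  1.37101388, -0.00636358,
        1.38820525, -0.04648544]), 'qvel': array([-2.34087682e-04, -3.34455740e-03, -2.53768464e-04, -1.08975463e-03,
       -5.86603673e-04,  9.70604884e-05,  1.25112051e-03]), 'effort': array([ 4.78009242e-03, -6.29133940e+01,  8.48156288e-01, -3.72760105e+01,
        1.66007434e-02,  1.04776295e-02,  9.05525417e-05]), 'tcp_pos': array([258.47386151, 568.56260815, 230.3739571 ]), 'ee_rot': array([ 2.11740673e-01,  9.77325486e-01, -8.59487700e-04, -2.06792561e-04]), 'ft_force': array([-0.20170821,  0.58142272, -0.10853101]), 'torque': array([-0.03673739,  0.03721947,  0.01500758]), 'grasp_force': 0.0, 'gripper_width': 85.05720914638779}
```

View pics/scene0.png

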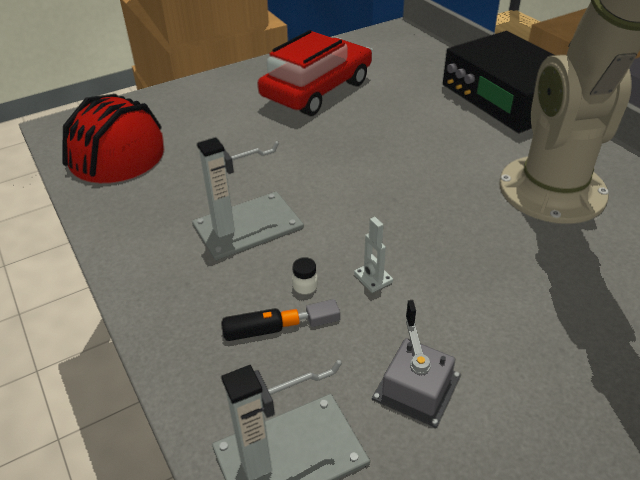

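View pics/top0.png

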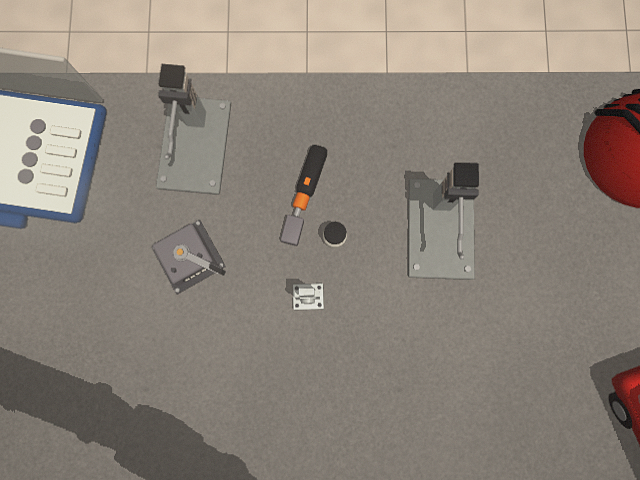

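The scene view shows the counter (415,375), bracket (373,255), and scales at (235,190) and (290,430). In the top view the scales are at (460,230) and (175,130), the bracket at (308,296), the counter at (187,256), the tool at (305,195) and the jar at (335,233). I'll crop for detail.

```bash
python3 - <<'E'
import cv2,numpy as np
a=cv2.imread("pics/top0.png"); b=cv2.imread("pics/scene0.png")
def c(im,x,y,w,h,f): return cv2.resize(im[y:y+h,x:x+w],(w*f,h*f),interpolation=cv2.INTER_CUBIC)
A=np.hstack([c(a,400,155,80,130,4),c(a,145,215,85,85,4)[:,:] if 0 else cv2.copyMakeBorder(c(a,145,215,100,85,4),0,180,0,0,0)])
print(A.shape); cv2.imwrite("pics/c1.png",A)
B=np.hstack([c(b,190,130,120,140,4)[:, :],cv2.copyMakeBorder(c(b,350,210,70,90,4),0,200,0,0,0)]); print(B.shape)
cv2.imwrite("pics/c2.png",B)
C=np.hstack([c(a,280,270,50,50,8),c(b,370,290,100,100,4)]);print(C.shape); cv2.imwrite("pics/c3.png",C)
E
```

```text
(520, 720, 3)
(560, 760, 3)
(400, 800, 3)
```

View pics/c1.png

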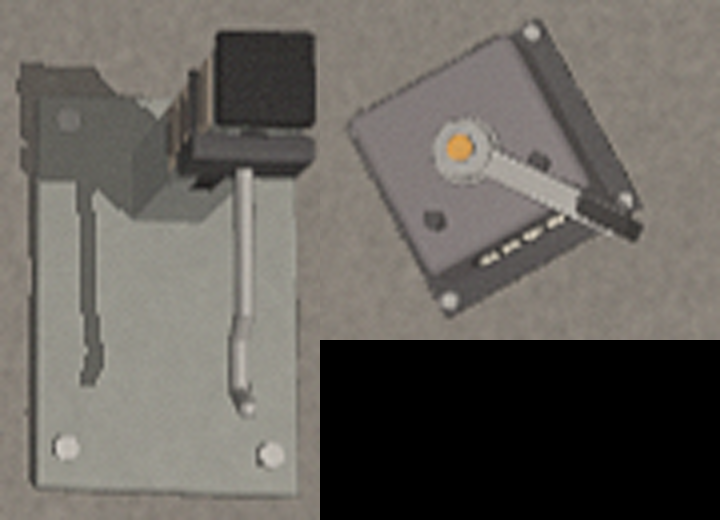

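View pics/c2.png

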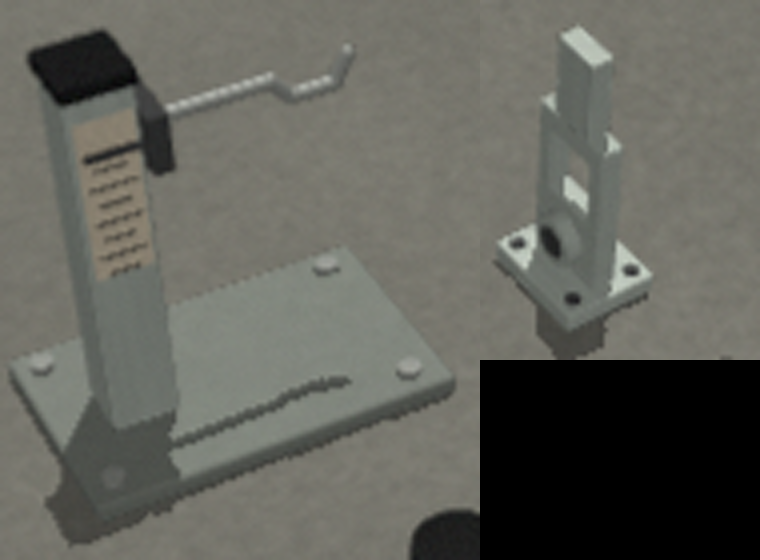

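View pics/c3.png

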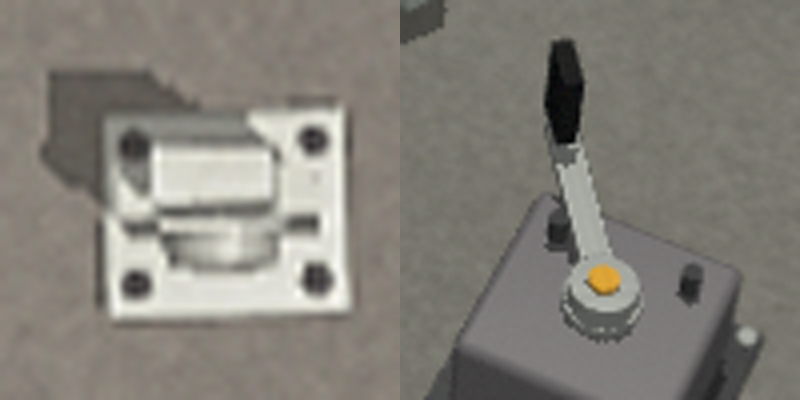

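```bash
cat > h.py <<'E'
import numpy as np, cv2
from bench import env, read_camera, camera_info
def K(n):
    c=camera_info(n); f=240/np.tan(np.radians(c['fovy']/2))
    return np.array([[f,0,c['cx']],[0,f,c['cy']],[0,0,1]]),c
def ray(n,u,v,z):
    k,c=K(n); p=cv2.undistortPoints(np.array([[[u,v]]],float),k,c['dist_coeffs'])[0,0]
    d=c['R'].T@np.array([*p,1]); o=-c['R'].T@c['t']
    return (o+d*(z-o[2])/d[2]).round(1)
def proj(n,P):
    k,c=K(n); return cv2.projectPoints(np.array(P,float).reshape(-1,3),cv2.Rodrigues(c['R'])[0],c['t'],k,c['dist_coeffs'])[0][:,0].round(1)
E
python3 - <<'E'
from h import *
def cr(n,x,y,f,ox,oy,z,l): print(l,n,ray(n,(x+.5)/f-.5+ox,(y+.5)/f-.5+oy,z))
for p in [(247,408,184,'tip'),(238.5,357,166,'seat'),(238,325,168,'seatback'),(244,175,178,'barback'),(37,487,12,'baseL'),(298,494,12,'baseR'),(266,80,222,'coltop'),(36,97,12,'baseBL')]: cr('top',p[0],p[1],4,400,155,p[2],p[3])
for p in [(348,47,184,'tip'),(313,88,166,'seat'),(290,95,168,'seatback'),(456,380,12,'baseR'),(345,247,12,'baseL')]: cr('scene',p[0],p[1],4,190,130,p[2],p[3])
for p in [(105,115),(343,105),(350,317),(112,320)]: cr('top',*p,8,280,270,12,'foot')
for p in [(153,140),(272,140),(275,208),(152,210)]: cr('top',*p,8,280,270,144,'tab')
for p in [(17,240),(93,322),(172,276)]: cr('scene',*p,4,350,210,12,'foot')
for p in [(80,40),(100,27),(132,55),(110,70)]: cr('scene',*p,4,350,210,144,'tab')
for p in [(139,148,75,'pivot'),(205,17,6,'b'),(318,205,6,'b'),(125,318,6,'b'),(318,228,108,'tabend'),(28,125,64,'hous'),(195,37,64,'hous'),(112,275,64,'hous')]: cr('top',p[0],p[1],4,145,215,p[2],p[3])
for p in [(203,278,75,'pivot'),(165,45,108,'tabtop'),(155,43,108,'t'),(175,45,108,'t'),(182,72,108,'t')]: cr('scene',p[0],p[1],4,370,290,p[2],p[3])
E
```

```text
tip top [ 552.8 -244.4  184. ]
seat top [ 577. -246.  166.]
seatback top [ 590.6 -245.9  168. ]
barback top [ 654.2 -248.7  178. ]
baseL top [ 535.6 -181.    12. ]
baseR top [ 532.5 -308.2   12. ]
coltop top [ 684.3 -248.9  222. ]
baseBL top [ 732.5 -185.5   12. ]
tip scene [ 554.  -245.6  184. ]
seat scene [ 573.6 -247.6  166. ]
seatback scene [ 587.1 -245.6  168. ]
baseR scene [ 538.7 -177.9   12. ]
baseL scene [ 535.2 -307.6   12. ]
foot top [520.5  46.5  12. ]
foot top [523.  -11.7  12. ]
foot top [471.6 -13.4  12. ]
foot top [470.8  44.4  12. ]
tab top [504.4  29.5 144. ]
tab top [504.5   3.7 144. ]
tab top [489.8   3.  144. ]
tab top [489.4  29.6 144. ]
foot scene [522.2 -13.2  12. ]
foot scene [521.6  49.9  12. ]
foot scene [473.3  45.1  12. ]
tab scene [505.    6.2 144. ]
tab scene [492.5   3.6 144. ]
tab scene [491.4  26.5 144. ]
tab scene [505.3  29.6 144. ]
pivot top [575.6 256.   75. ]
b top [651.3 242.6   6. ]
b top [556.5 183.    6. ]
b top [500.8 276.    6. ]
tabend top [534.8 165.6 108. ]
hous top [588.  311.7  64. ]
hous top [630.4 234.4  64. ]
hous top [517.1 268.7  64. ]
pivot scene [576.9 254.9  75. ]
tabtop scene [537.1 173.4 108. ]
t scene [539.9 170.4 108. ]
t scene [533.7 175.5 108. ]
t scene [540.1 188.5 108. ]
```

```bash
python3 -m pendant '[{"fingers":1,"dx":-0.044,"dy":-0.04,"wz":0.114},{"fingers":1,"dx":-0.088,"dy":-0.08,"wz":0.228},{"fingers":1,"dx":-0.132,"dy":-0.12,"wz":0.342},{"fingers":1,"dx":-0.176,"dy":-0.16,"wz":0.456},{"fingers":1,"dx":-0.22,"dy":-0.2,"wz":0.57}]' 40
cat >> h.py <<'E'
from scipy.spatial.transform import Rotation as Ro
def to(P,yaw=0):
    "shift in tool axes to world TCP P (mm) with tool y at yaw from world x"
    s=env.get_state(); R=Ro.from_quat(s['ee_rot']); 
    T=Ro.from_matrix(np.array([[np.sin(yaw),np.cos(yaw),0],[-np.cos(yaw),np.sin(yaw),0],[0,0,-1]]).T.T) if 0 else Ro.from_matrix(np.column_stack([[np.sin(yaw),-np.cos(yaw),0],[np.cos(yaw),np.sin(yaw),0],[0,0,-1]]))
    print('t',s['t'],'tcp',s['tcp_pos'].round(1),'F',s['ft_force'].round(2),'w',round(s['gripper_width'],1),'d(m)',(R.inv().apply(np.array(P)-s['tcp_pos'])/1000).round(4),'w',(R.inv()*T).as_rotvec().round(4))
E
python3 -c "
from h import *
to([497,16.5,230],0.01)"
```

```text
validation failed for argument at $[0]...
Traceback (most recent call last):
  File "h.py", line 16, in to
    T=Ro.from_matrix(np.array([[np.sin(yaw),np.cos(yaw),0],[-np.cos(yaw),np.sin(yaw),0],[0,0,-1]]).T.T) if 0 else Ro.from_matrix(np.column_stack([[np.sin(yaw),-np.cos(yaw),0],[np.cos(yaw),np.sin(yaw),0],[0,0,-1]]))
                                                                                                                  ~~~~~~~~~~~~~~^^^^^^^^^^^^^^^^^^^^^^^^^^^^^^^^^^^^^^^^^^^^^^^^^^^^^^^^^^^^^^^^^^^^^^^^^^^^^^^^^^^^^^
  File "scipy/spatial/transform/_rotation.pyx", line 1143, in scipy.spatial.transform._rotation.Rotation.from_matrix
ValueError: Non-positive determinant (left-handed or null coordinate frame) in rotation matrix 0: [[ 0.00999983  0.99995     0.        ]
 [-0.99995     0.00999983  0.        ]
 [ 0.          0.         -1.        ]].
```

```bash
sed -i '/T=Ro/c\    c,n=np.cos(yaw),np.sin(yaw); T=Ro.from_matrix(np.column_stack([[-n,c,0],[c,n,0],[0,0,-1]]))' h.py
python3 -m pendant '[{"fingers":1,"dx":-0.044,"dy":-0.04,"dz":0,"wx":0,"wy":0,"wz":0.114},{"fingers":1,"dx":-0.088,"dy":-0.08,"dz":0,"wx":0,"wy":0,"wz":0.228},{"fingers":1,"dx":-0.132,"dy":-0.12,"dz":0,"wx":0,"wy":0,"wz":0.342},{"fingers":1,"dx":-0.176,"dy":-0.16,"dz":0,"wx":0,"wy":0,"wz":0.456},{"fingers":1,"dx":-0.22,"dy":-0.2,"dz":0,"wx":0,"wy":0,"wz":0.57}]' 40
python3 -c "
from h import *
to([497,16.5,230],0.01)"
```

```text
t: 0.72
tcp_pos: [376.5, 293.8, 231.1]
ee_rot: [0.48, 0.877, -0.0, -0.0]
ft_force: [0.8, -0.9, 0.6]
gripper_width: 85.4
grasp_force: 0.0
t 0.725 tcp [376.5 293.8 231.1] F [ 0.82 -0.92  0.61] w 85.4 d(m) [-0.2984 -0.0483  0.001 ] w [-4.000e-04 -0.000e+00  5.602e-01]
```

```bash
python3 -m pendant '[{"fingers":1,"dx":-0.06,"dy":-0.01,"dz":0,"wx":0,"wy":0,"wz":0.112},{"fingers":1,"dx":-0.12,"dy":-0.02,"dz":0,"wx":0,"wy":0,"wz":0.224},{"fingers":1,"dx":-0.18,"dy":-0.03,"dz":0,"wx":0,"wy":0,"wz":0.336},{"fingers":1,"dx":-0.24,"dy":-0.04,"dz":0,"wx":0,"wy":0,"wz":0.448},{"fingers":1,"dx":-0.298,"dy":-0.048,"dz":0,"wx":0,"wy":0,"wz":0.56}]' 
python3 -m pendant '[{"fingers":1,"dx":0,"dy":0,"dz":0,"wx":0,"wy":0,"wz":0},{"fingers":1,"dx":0,"dy":0,"dz":0.02,"wx":0,"wy":0,"wz":0},{"fingers":1,"dx":0,"dy":0,"dz":0.04,"wx":0,"wy":0,"wz":0},{"fingers":1,"dx":0,"dy":0,"dz":0.06,"wx":0,"wy":0,"wz":0},{"fingers":1,"dx":0,"dy":0,"dz":0.06,"wx":0,"wy":0,"wz":0}]'
python3 -c "
from h import *
to([497,16.5,105],0.01)
cv2.imwrite('pics/s1.png',np.hstack([cv2.resize(read_camera('scene')[190:310,320:440,::-1],(400,400)),cv2.resize(read_camera('top')[240:340,260:360,::-1],(400,400))]))"
```

```text
t: 1.35
tcp_pos: [497.9, 17.5, 231.2]
ee_rot: [0.703, 0.711, 0.0, -0.0]
ft_force: [0.8, 0.6, -0.3]
gripper_width: 85.3
grasp_force: 0.0
t: 1.98
tcp_pos: [496.2, 20.3, 169.8]
ee_rot: [0.702, 0.713, -0.002, -0.001]
ft_force: [0.4, 0.7, 0.5]
gripper_width: 85.6
grasp_force: 0.0
t 1.975 tcp [496.2  20.3 169.8] F [0.38 0.72 0.5 ] w 85.6 d(m) [-0.0038  0.001   0.0648] w [-0.0037  0.0005  0.0056]
```

View pics/s1.png

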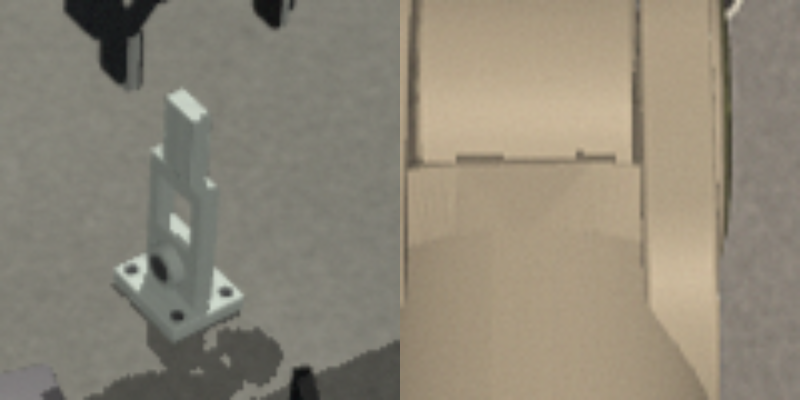

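The left crop shows the fingers at (120,60) and (270,10), on either side of the tab top (185,105). They are aligned, so I'll descend and grip.

```bash
python3 -m pendant '[{"fingers":1,"dx":-0.004,"dy":0.001,"dz":0.02,"wx":0,"wy":0,"wz":0.006},{"fingers":1,"dx":-0.004,"dy":0.001,"dz":0.04,"wx":0,"wy":0,"wz":0.006},{"fingers":1,"dx":-0.004,"dy":0.001,"dz":0.055,"wx":0,"wy":0,"wz":0.006},{"fingers":1,"dx":-0.004,"dy":0.001,"dz":0.065,"wx":0,"wy":0,"wz":0.006},{"fingers":1,"dx":-0.004,"dy":0.001,"dz":0.065,"wx":0,"wy":0,"wz":0.006}]' 40
python3 -m pendant '[{"fingers":0,"dx":0,"dy":0,"dz":0,"wx":0,"wy":0,"wz":0},{"fingers":0,"dx":0,"dy":0,"dz":0,"wx":0,"wy":0,"wz":0},{"fingers":0,"dx":0,"dy":0,"dz":0,"wx":0,"wy":0,"wz":0},{"fingers":0,"dx":0,"dy":0,"dz":0,"wx":0,"wy":0,"wz":0},{"fingers":0,"dx":0,"dy":0,"dz":0,"wx":0,"wy":0,"wz":0}]' 40
python3 -m pendant '[{"fingers":0,"dx":0,"dy":0,"dz":0,"wx":0,"wy":0,"wz":0},{"fingers":0,"dx":0,"dy":0,"dz":0,"wx":0,"wy":0,"wz":0},{"fingers":0,"dx":0,"dy":0,"dz":0,"wx":0,"wy":0,"wz":0},{"fingers":0,"dx":0,"dy":0,"dz":0,"wx":0,"wy":0,"wz":0},{"fingers":0,"dx":0,"dy":0,"dz":0,"wx":0,"wy":0,"wz":0}]' 40
python3 -c "
from h import *
to([485,-245,212],-0.01)"
```

```text
t: 2.7
tcp_pos: [498.5, 15.6, 106.0]
ee_rot: [0.704, 0.71, -0.0, -0.0]
ft_force: [0.4, 1.2, 0.6]
gripper_width: 85.4
grasp_force: 0.0
t: 3.32
tcp_pos: [498.7, 15.7, 106.4]
ee_rot: [0.704, 0.71, 0.0, -0.0]
ft_force: [-0.5, 1.3, 1.0]
gripper_width: 11.6
grasp_force: 42.5
t: 3.95
tcp_pos: [498.8, 15.6, 106.4]
ee_rot: [0.704, 0.71, 0.0, -0.0]
ft_force: [-0.8, 0.6, 3.1]
gripper_width: 11.6
grasp_force: 42.8
t 3.95 tcp [498.8  15.6 106.4] F [-0.76  0.64  3.09] w 11.6 d(m) [-0.2605 -0.0159 -0.1057] w [ 0.0001 -0.0001  0.0181]
```

```bash
python3 -m pendant '[{"fingers":0,"dx":0,"dy":0,"dz":-0.015,"wx":0,"wy":0,"wz":0},{"fingers":0,"dx":0,"dy":0,"dz":-0.045,"wx":0,"wy":0,"wz":0},{"fingers":0,"dx":0,"dy":0,"dz":-0.08,"wx":0,"wy":0,"wz":0},{"fingers":0,"dx":-0.01,"dy":-0.005,"dz":-0.1,"wx":0,"wy":0,"wz":0},{"fingers":0,"dx":-0.035,"dy":-0.008,"dz":-0.105,"wx":0,"wy":0,"wz":0}]'
python3 -m pendant '[{"fingers":0,"dx":-0.045,"dy":-0.003,"dz":0,"wx":0,"wy":0,"wz":0.01},{"fingers":0,"dx":-0.095,"dy":-0.008,"dz":0,"wx":0,"wy":0,"wz":0.018},{"fingers":0,"dx":-0.145,"dy":-0.008,"dz":0,"wx":0,"wy":0,"wz":0.018},{"fingers":0,"dx":-0.195,"dy":-0.008,"dz":0,"wx":0,"wy":0,"wz":0.018},{"fingers":0,"dx":-0.225,"dy":-0.008,"dz":0,"wx":0,"wy":0,"wz":0.018}]'
python3 -m pendant '[{"fingers":0,"dx":0,"dy":0,"dz":0,"wx":0,"wy":0,"wz":0},{"fingers":0,"dx":0,"dy":0,"dz":0,"wx":0,"wy":0,"wz":0},{"fingers":0,"dx":0,"dy":0,"dz":0,"wx":0,"wy":0,"wz":0},{"fingers":0,"dx":0,"dy":0,"dz":0,"wx":0,"wy":0,"wz":0},{"fingers":0,"dx":0,"dy":0,"dz":0,"wx":0,"wy":0,"wz":0}]'
python3 -c "
from h import *
to([576,-246.5,211.5],-0.015)
a=read_camera('scene')[110:290,180:340,::-1]
cv2.imwrite('pics/s2.png',cv2.resize(a,None,fx=3.3,fy=3.3,interpolation=cv2.INTER_CUBIC))"
```

```text
t: 4.58
tcp_pos: [491.6, -19.1, 213.3]
ee_rot: [0.704, 0.711, 0.001, 0.001]
ft_force: [0.6, 0.5, -3.4]
gripper_width: 11.5
grasp_force: 41.8
t: 5.2
tcp_pos: [483.7, -247.8, 211.9]
ee_rot: [0.712, 0.702, -0.001, 0.0]
ft_force: [0.7, 0.4, -3.5]
gripper_width: 11.7
grasp_force: 41.8
t: 5.82
tcp_pos: [485.0, -244.0, 211.4]
ee_rot: [0.71, 0.704, 0.0, -0.0]
ft_force: [0.3, 0.0, -3.1]
gripper_width: 11.1
grasp_force: 41.8
t 5.825 tcp [ 485.  -244.   211.4] F [ 0.32  0.   -3.15] w 11.1 d(m) [-0.0017  0.091  -0.0001] w [ 0.0001 -0.0002  0.006 ]
```

View pics/s2.png

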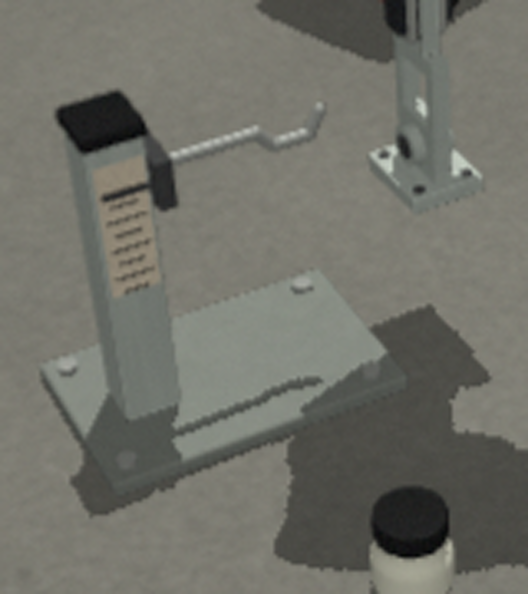

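The bracket is held to the right of the hook: its window is about (412,95) in the crop and the hook tip is at (321,105). I'll check this against the projected points.

```bash
python3 -c "
from h import *
P=[(479,y,z) for y in(-258,-228) for z in (155,191)]+[(x,y,117) for x in(460,510) for y in(-273,-213)]+[(553,-245.3,184),(576,-246,166)]
q=proj('scene',P); print(((q-[180,110]+.5)*3.3-.5).round(0).tolist())"
```

```text
[[421.0, 99.0], [419.0, 49.0], [446.0, 122.0], [444.0, 71.0], [437.0, 130.0], [486.0, 176.0], [368.0, 153.0], [416.0, 201.0], [322.0, 104.0], [289.0, 141.0]]
```

```bash
python3 -m pendant '[{"fingers":0,"dx":-0.002,"dy":0.008,"dz":0,"wx":0,"wy":0,"wz":0.006},{"fingers":0,"dx":-0.002,"dy":0.02,"dz":0,"wx":0,"wy":0,"wz":0.006},{"fingers":0,"dx":-0.002,"dy":0.032,"dz":0,"wx":0,"wy":0,"wz":0.006},{"fingers":0,"dx":-0.002,"dy":0.044,"dz":0,"wx":0,"wy":0,"wz":0.006},{"fingers":0,"dx":-0.002,"dy":0.054,"dz":0,"wx":0,"wy":0,"wz":0.006}]'
python3 -m pendant '[{"fingers":0,"dx":0,"dy":0.01,"dz":0,"wx":0,"wy":0,"wz":0},{"fingers":0,"dx":0,"dy":0.02,"dz":0,"wx":0,"wy":0,"wz":0},{"fingers":0,"dx":0,"dy":0.03,"dz":0,"wx":0,"wy":0,"wz":0},{"fingers":0,"dx":0,"dy":0.037,"dz":0,"wx":0,"wy":0,"wz":0},{"fingers":0,"dx":0,"dy":0.037,"dz":0,"wx":0,"wy":0,"wz":0}]'
python3 -m pendant '[{"fingers":0,"dx":0,"dy":0,"dz":0,"wx":0,"wy":0,"wz":0},{"fingers":0,"dx":0,"dy":0,"dz":0,"wx":0,"wy":0,"wz":0},{"fingers":0,"dx":0,"dy":0,"dz":0,"wx":0,"wy":0,"wz":0},{"fingers":0,"dx":0,"dy":0,"dz":0,"wx":0,"wy":0,"wz":0},{"fingers":0,"dx":0,"dy":0,"dz":0,"wx":0,"wy":0,"wz":0}]'
python3 -c "
from h import *
to([576,-246.5,190.5],-0.015)
a=read_camera('scene')[110:290,180:340,::-1]
cv2.imwrite('pics/s3.png',cv2.resize(a,None,fx=3.3,fy=3.3,interpolation=cv2.INTER_CUBIC))"
```

```text
t: 6.5
tcp_pos: [539.8, -247.0, 211.0]
ee_rot: [0.713, 0.702, -0.0, -0.0]
ft_force: [0.2, 0.6, -2.8]
gripper_width: 11.8
grasp_force: 41.8
t: 7.12
tcp_pos: [576.2, -247.6, 211.1]
ee_rot: [0.713, 0.702, -0.0, -0.0]
ft_force: [-0.4, 0.6, -3.2]
gripper_width: 11.5
grasp_force: 41.8
t: 7.75
tcp_pos: [575.8, -247.7, 211.3]
ee_rot: [0.713, 0.701, -0.0, -0.0]
ft_force: [0.8, 0.1, -3.2]
gripper_width: 11.3
grasp_force: 41.8
t 7.75 tcp [ 575.8 -247.7  211.3] F [ 0.77  0.14 -3.18] w 11.3 d(m) [0.0012 0.0002 0.0208] w [-0.     0.    -0.001]
```

View pics/s3.png

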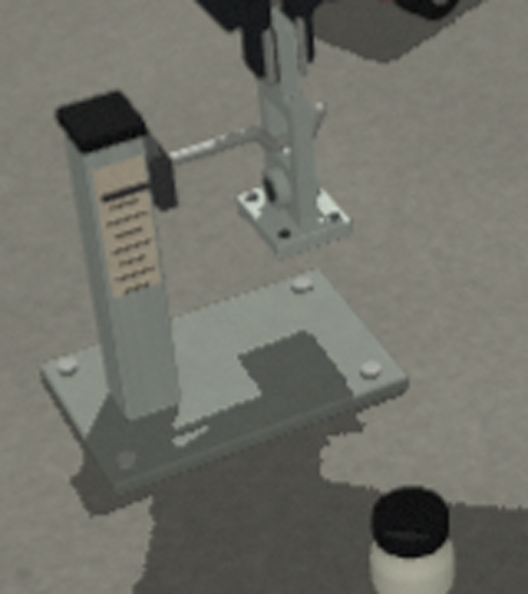

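The hook now runs through the window: the tip emerges at (320,110) and the bar enters at (268,135). I'll lower slowly.

```bash
python3 -m pendant '[{"fingers":0,"dx":0.001,"dy":0,"dz":0.004,"wx":0,"wy":0,"wz":0},{"fingers":0,"dx":0.001,"dy":0,"dz":0.01,"wx":0,"wy":0,"wz":0},{"fingers":0,"dx":0.001,"dy":0,"dz":0.016,"wx":0,"wy":0,"wz":0},{"fingers":0,"dx":0.001,"dy":0,"dz":0.022,"wx":0,"wy":0,"wz":0},{"fingers":0,"dx":0.001,"dy":0,"dz":0.026,"wx":0,"wy":0,"wz":0}]'
python3 -m pendant '[{"fingers":0,"dx":0,"dy":0,"dz":0.002,"wx":0,"wy":0,"wz":0},{"fingers":0,"dx":0,"dy":0,"dz":0.005,"wx":0,"wy":0,"wz":0},{"fingers":0,"dx":0,"dy":0,"dz":0.008,"wx":0,"wy":0,"wz":0},{"fingers":0,"dx":0,"dy":0,"dz":0.01,"wx":0,"wy":0,"wz":0},{"fingers":0,"dx":0,"dy":0,"dz":0.01,"wx":0,"wy":0,"wz":0}]'
python3 -m pendant '[{"fingers":0,"dx":0,"dy":0,"dz":0,"wx":0,"wy":0,"wz":0},{"fingers":0,"dx":0,"dy":0,"dz":0,"wx":0,"wy":0,"wz":0},{"fingers":0,"dx":0,"dy":0,"dz":0,"wx":0,"wy":0,"wz":0},{"fingers":0,"dx":0,"dy":0,"dz":0,"wx":0,"wy":0,"wz":0},{"fingers":0,"dx":0,"dy":0,"dz":0,"wx":0,"wy":0,"wz":0}]'

```

```text
t: 8.43
tcp_pos: [575.7, -246.7, 184.8]
ee_rot: [0.713, 0.701, -0.0, -0.0]
ft_force: [-0.1, 0.1, -2.2]
gripper_width: 11.3
grasp_force: 41.9
t: 9.05
tcp_pos: [575.9, -246.8, 175.3]
ee_rot: [0.713, 0.701, -0.0, 0.0]
ft_force: [-0.9, 0.7, -0.9]
gripper_width: 11.4
grasp_force: 42.0
t: 9.68
tcp_pos: [575.8, -246.8, 175.3]
ee_rot: [0.713, 0.701, -0.0, 0.0]
ft_force: [0.3, -1.2, -1.0]
gripper_width: 11.7
grasp_force: 42.0
```

```bash
python3 -m pendant '[{"fingers":0,"dx":0,"dy":0,"dz":0.002,"wx":0,"wy":0,"wz":0},{"fingers":0,"dx":0,"dy":0,"dz":0.004,"wx":0,"wy":0,"wz":0},{"fingers":0,"dx":0,"dy":0,"dz":0.006,"wx":0,"wy":0,"wz":0},{"fingers":0,"dx":0,"dy":0,"dz":0.008,"wx":0,"wy":0,"wz":0},{"fingers":0,"dx":0,"dy":0,"dz":0.008,"wx":0,"wy":0,"wz":0}]'
for i in 1 2; do python3 -m pendant '[{"fingers":0,"dx":0,"dy":0,"dz":0,"wx":0,"wy":0,"wz":0},{"fingers":0,"dx":0,"dy":0,"dz":0,"wx":0,"wy":0,"wz":0},{"fingers":0,"dx":0,"dy":0,"dz":0,"wx":0,"wy":0,"wz":0},{"fingers":0,"dx":0,"dy":0,"dz":0,"wx":0,"wy":0,"wz":0},{"fingers":0,"dx":0,"dy":0,"dz":0,"wx":0,"wy":0,"wz":0}]' | grep -E 'tcp|ft'; done
```

```text
t: 10.3
tcp_pos: [575.8, -246.8, 167.2]
ee_rot: [0.713, 0.701, -0.0, 0.0]
ft_force: [-0.0, -0.8, 0.6]
gripper_width: 11.5
grasp_force: 42.2
tcp_pos: [575.8, -246.7, 167.3]
ft_force: [-0.3, -0.2, 0.6]
tcp_pos: [575.8, -246.7, 167.3]
ft_force: [0.1, -0.7, 0.2]
```

```bash
python3 -m pendant '[{"fingers":0.17,"dx":0,"dy":0,"dz":0,"wx":0,"wy":0,"wz":0},{"fingers":0.2,"dx":0,"dy":0,"dz":0,"wx":0,"wy":0,"wz":0},{"fingers":0.25,"dx":0,"dy":0,"dz":0,"wx":0,"wy":0,"wz":0},{"fingers":0.35,"dx":0,"dy":0,"dz":0,"wx":0,"wy":0,"wz":0},{"fingers":0.5,"dx":0,"dy":0,"dz":0,"wx":0,"wy":0,"wz":0}]'
python3 -m pendant '[{"fingers":0.6,"dx":0,"dy":0,"dz":0,"wx":0,"wy":0,"wz":0},{"fingers":0.7,"dx":0,"dy":0,"dz":0,"wx":0,"wy":0,"wz":0},{"fingers":0.8,"dx":0,"dy":0,"dz":0,"wx":0,"wy":0,"wz":0},{"fingers":0.8,"dx":0,"dy":0,"dz":0,"wx":0,"wy":0,"wz":0},{"fingers":0.8,"dx":0,"dy":0,"dz":0,"wx":0,"wy":0,"wz":0}]'
python3 -c "
from h import *
to([576,-246.5,300],-0.015)
a=read_camera('scene')[110:290,180:340,::-1]
cv2.imwrite('pics/s4.png',cv2.resize(a,None,fx=3.3,fy=3.3,interpolation=cv2.INTER_CUBIC))"
```

```text
t: 12.18
tcp_pos: [575.8, -246.7, 167.3]
ee_rot: [0.713, 0.701, -0.0, -0.0]
ft_force: [-0.2, -0.1, 0.6]
gripper_width: 42.7
grasp_force: 0.0
t: 12.8
tcp_pos: [575.8, -246.7, 167.3]
ee_rot: [0.713, 0.701, -0.0, -0.0]
ft_force: [0.3, 0.4, -0.6]
gripper_width: 68.6
grasp_force: 0.0
t 12.8 tcp [ 575.8 -246.7  167.3] F [ 0.34  0.42 -0.6 ] w 68.6 d(m) [ 0.0002  0.0002 -0.1327] w [-0.0001  0.     -0.001 ]
```

View pics/s4.png

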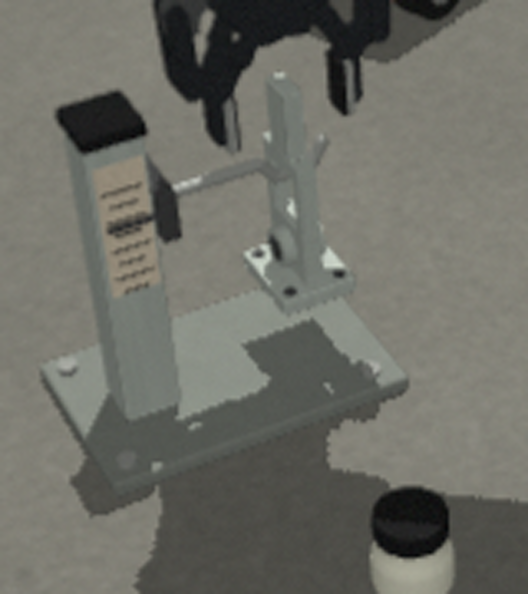

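The bracket hangs free at (290,220) between the open fingers, with the scale pointer sunk to (125,225). I'll back off straight up.

```bash
python3 -m pendant '[{"fingers":0.8,"dx":0,"dy":0,"dz":-0.01,"wx":0,"wy":0,"wz":0},{"fingers":0.8,"dx":0,"dy":0,"dz":-0.035,"wx":0,"wy":0,"wz":0},{"fingers":0.8,"dx":0,"dy":0,"dz":-0.065,"wx":0,"wy":0,"wz":0},{"fingers":0.8,"dx":0,"dy":0,"dz":-0.095,"wx":0,"wy":0,"wz":0},{"fingers":0.8,"dx":0,"dy":0,"dz":-0.125,"wx":0,"wy":0,"wz":0}]'
python3 -c "
from h import *
to([585,162,180],np.radians(66.6))"
```

```text
t: 13.48
tcp_pos: [575.8, -246.8, 294.2]
ee_rot: [0.713, 0.701, 0.0, 0.0]
ft_force: [0.9, -0.5, 0.3]
gripper_width: 68.6
grasp_force: 0.0
t 13.475 tcp [ 575.8 -246.8  294.2] F [ 0.93 -0.48  0.3 ] w 68.6 d(m) [0.4089 0.0026 0.1141] w [ 5.0000e-04  8.0000e-04 -1.1785e+00]
```

```bash
python3 -m pendant '[{"fingers":0.5,"dx":0.03,"dy":0,"dz":0,"wx":0,"wy":0,"wz":-0.1},{"fingers":0.2,"dx":0.08,"dy":0,"dz":0,"wx":0,"wy":0,"wz":-0.22},{"fingers":0,"dx":0.13,"dy":0,"dz":0,"wx":0,"wy":0,"wz":-0.34},{"fingers":0,"dx":0.18,"dy":0,"dz":0,"wx":0,"wy":0,"wz":-0.46},{"fingers":0,"dx":0.22,"dy":0,"dz":0,"wx":0,"wy":0,"wz":-0.58}]' 30
python3 -c "
from h import *
to([585,162,180],np.radians(66.6))"
```

```text
t: 14.1
tcp_pos: [579.3, -24.4, 293.2]
ee_rot: [0.48, 0.877, 0.0, 0.0]
ft_force: [0.0, -0.1, -0.2]
gripper_width: -0.2
grasp_force: 0.0
t 14.1 tcp [579.3 -24.4 293.2] F [ 0.01 -0.1  -0.22] w -0.2 d(m) [0.1539 0.1052 0.1133] w [ 1.000e-03  4.000e-04 -5.929e-01]
```

```bash
python3 -m pendant '[{"fingers":0,"dx":0.04,"dy":0.03,"dz":0,"wx":0,"wy":0,"wz":-0.14},{"fingers":0,"dx":0.08,"dy":0.055,"dz":0.02,"wx":0,"wy":0,"wz":-0.28},{"fingers":0,"dx":0.12,"dy":0.08,"dz":0.06,"wx":0,"wy":0,"wz":-0.44},{"fingers":0,"dx":0.154,"dy":0.105,"dz":0.09,"wx":0,"wy":0,"wz":-0.59},{"fingers":0,"dx":0.154,"dy":0.105,"dz":0.113,"wx":0,"wy":0,"wz":-0.593}]'
python3 -m pendant '[{"fingers":0,"dx":0,"dy":0,"dz":0.02,"wx":0,"wy":0,"wz":0},{"fingers":0,"dx":0,"dy":0,"dz":0.05,"wx":0,"wy":0,"wz":0},{"fingers":0,"dx":0,"dy":0,"dz":0.08,"wx":0,"wy":0,"wz":0},{"fingers":0,"dx":0,"dy":0,"dz":0.098,"wx":0,"wy":0,"wz":0},{"fingers":0,"dx":0,"dy":0,"dz":0.098,"wx":0,"wy":0,"wz":0}]'
python3 -c "
from h import *
to([584.7,162.3,82],np.radians(66.6))
p=np.array([576,255.5]);
for d in (25,15.5):
  for j in np.arange(0,1.21,.1):
    a=np.radians(-113.4)-j; r=np.array([np.cos(a),np.sin(a)]);t=np.array([r[1],-r[0]]); 
    if d<20 or j==0: print(round(j,1),(p+82*r-d*t).round(1))
a=read_camera('scene')[250:450,340:500,::-1]
cv2.imwrite('pics/s5.png',cv2.resize(a,None,fx=3,fy=3,interpolation=cv2.INTER_CUBIC))"
```

```text
t: 14.72
tcp_pos: [584.7, 164.8, 178.1]
ee_rot: [0.201, 0.98, 0.001, -0.001]
ft_force: [0.3, 0.1, -0.1]
gripper_width: -0.0
grasp_force: 0.0
t: 15.35
tcp_pos: [585.1, 159.3, 80.5]
ee_rot: [0.205, 0.979, -0.001, -0.001]
ft_force: [0.3, -0.2, 0.6]
gripper_width: 0.1
grasp_force: 0.0
t 15.35 tcp [585.1 159.3  80.5] F [ 0.31 -0.15  0.59] w 0.1 d(m) [ 0.0016  0.0026 -0.0015] w [-0.0016 -0.0015 -0.0054]
0.0 [566.4 170.3]
0.0 [557.7 174.1]
0.1 [549.6 176.3]
0.2 [541.9 179.4]
0.3 [534.4 183.1]
0.4 [527.4 187.7]
0.5 [520.9 192.8]
0.6 [514.9 198.7]
0.7 [509.5 205. ]
0.8 [504.8 211.9]
0.9 [500.8 219.3]
1.0 [497.6 226.9]
1.1 [495.1 234.9]
1.2 [493.5 243.1]
```

View pics/s5.png

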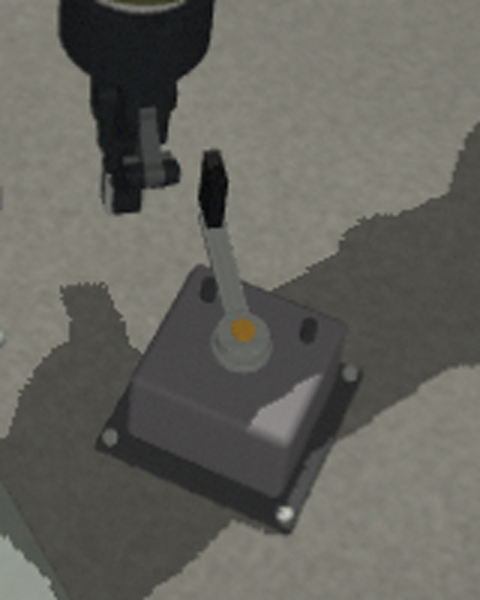

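The tool tip at (120,205) sits beside the black lever tab (212,190), with the housing clear below it. Next I'll compute the arc.

```bash
cat >> h.py <<'E'
def arc(js,d=15.5):
    for j in js:
        a=np.radians(-113.4)-j; r=np.array([np.cos(a),np.sin(a)]);t=np.array([r[1],-r[0]]); q=np.array([576,255.5])+82*r-d*t
        print(j,end=' '); to([*q,81],np.radians(66.6)-j)
E
python3 -c "
from h import *
arc([0,.1,.2,.3,.4])" | sed 's/tcp.*d(m)//'
```

```text
0 t 15.4  [0.0318 0.002  0.0007] w [-0.0002  0.0001 -0.0055]
0.1 t 15.4  [0.04   0.0008 0.0007] w [-0.0002  0.0001  0.0945]
0.2 t 15.4  [0.0484 0.0005 0.0007] w [-2.000e-04  1.000e-04  1.945e-01]
0.3 t 15.4  [0.0567 0.001  0.0007] w [-2.000e-04  1.000e-04  2.945e-01]
0.4 t 15.4  [0.0649 0.0023 0.0007] w [-2.000e-04  1.000e-04  3.945e-01]
```

```bash
python3 -m pendant '[{"fingers":0,"dx":0.015,"dy":0.002,"dz":0,"wx":0,"wy":0,"wz":0},{"fingers":0,"dx":0.032,"dy":0.002,"dz":0,"wx":0,"wy":0,"wz":0},{"fingers":0,"dx":0.04,"dy":0.001,"dz":0,"wx":0,"wy":0,"wz":0.095},{"fingers":0,"dx":0.048,"dy":0.001,"dz":0,"wx":0,"wy":0,"wz":0.195},{"fingers":0,"dx":0.057,"dy":0.001,"dz":0,"wx":0,"wy":0,"wz":0.295}]'
python3 -c "
from h import *
arc([.3,.4,.5,.6,.7,.8])"
```

```text
t: 16.02
tcp_pos: [533.4, 184.4, 82.2]
ee_rot: [0.348, 0.937, 0.001, 0.001]
ft_force: [2.6, -0.3, -0.4]
gripper_width: 0.1
grasp_force: 0.8
0.3 t 16.025 tcp [533.4 184.4  82.2] F [ 2.65 -0.32 -0.41] w 0.1 d(m) [-0.0016 -0.0003  0.0012] w [ 0.002   0.0005 -0.0028]
0.4 t 16.025 tcp [533.4 184.4  82.2] F [ 2.65 -0.32 -0.41] w 0.1 d(m) [ 0.0067 -0.0014  0.0012] w [0.002  0.0004 0.0972]
0.5 t 16.025 tcp [533.4 184.4  82.2] F [ 2.65 -0.32 -0.41] w 0.1 d(m) [ 0.015  -0.0018  0.0012] w [0.002  0.0003 0.1972]
0.6 t 16.025 tcp [533.4 184.4  82.2] F [ 2.65 -0.32 -0.41] w 0.1 d(m) [ 0.0233 -0.0013  0.0012] w [2.000e-03 2.000e-04 2.972e-01]
0.7 t 16.025 tcp [533.4 184.4  82.2] F [ 2.65 -0.32 -0.41] w 0.1 d(m) [0.0316 0.0001 0.0012] w [2.100e-03 1.000e-04 3.972e-01]
0.8 t 16.025 tcp [533.4 184.4  82.2] F [ 2.65 -0.32 -0.41] w 0.1 d(m) [0.0396 0.0022 0.0012] w [0.0021 0.     0.4972]
```

Contact is made: force is 2.65 N at the tab. I'll carry on along the arc.

```bash
python3 -m pendant '[{"fingers":0,"dx":0.008,"dy":-0.001,"dz":0.001,"wx":0,"wy":0,"wz":0.1},{"fingers":0,"dx":0.016,"dy":-0.002,"dz":0.001,"wx":0,"wy":0,"wz":0.2},{"fingers":0,"dx":0.024,"dy":-0.001,"dz":0.001,"wx":0,"wy":0,"wz":0.3},{"fingers":0,"dx":0.032,"dy":0,"dz":0.001,"wx":0,"wy":0,"wz":0.4},{"fingers":0,"dx":0.04,"dy":0.002,"dz":0.001,"wx":0,"wy":0,"wz":0.5}]'
python3 -c "
from h import *
arc([.8,.9,1.,1.1,1.15,1.2])"
```

```text
t: 16.65
tcp_pos: [504.3, 211.5, 81.2]
ee_rot: [0.569, 0.822, 0.001, 0.0]
ft_force: [1.3, -2.0, -0.3]
gripper_width: 0.2
grasp_force: 1.0
0.8 t 16.65 tcp [504.3 211.5  81.2] F [ 1.31 -1.98 -0.35] w 0.2 d(m) [0.0002 0.0006 0.0002] w [ 0.0015 -0.0004 -0.0032]
0.9 t 16.65 tcp [504.3 211.5  81.2] F [ 1.31 -1.98 -0.35] w 0.2 d(m) [ 0.0085 -0.0005  0.0002] w [ 0.0015 -0.0005  0.0968]
1.0 t 16.65 tcp [504.3 211.5  81.2] F [ 1.31 -1.98 -0.35] w 0.2 d(m) [ 0.0168 -0.0009  0.0002] w [ 0.0015 -0.0006  0.1968]
1.1 t 16.65 tcp [504.3 211.5  81.2] F [ 1.31 -1.98 -0.35] w 0.2 d(m) [ 0.0251 -0.0004  0.0002] w [ 0.0015 -0.0007  0.2968]
1.15 t 16.65 tcp [504.3 211.5  81.2] F [ 1.31 -1.98 -0.35] w 0.2 d(m) [0.0293 0.0002 0.0002] w [ 0.0015 -0.0007  0.3468]
1.2 t 16.65 tcp [504.3 211.5  81.2] F [ 1.31 -1.98 -0.35] w 0.2 d(m) [0.0334 0.001  0.0002] w [ 0.0014 -0.0007  0.3968]
```

```bash
python3 -m pendant '[{"fingers":0,"dx":0.008,"dy":-0.001,"dz":0,"wx":0,"wy":0,"wz":0.1},{"fingers":0,"dx":0.016,"dy":-0.001,"dz":0,"wx":0,"wy":0,"wz":0.2},{"fingers":0,"dx":0.022,"dy":-0.001,"dz":0,"wx":0,"wy":0,"wz":0.27},{"fingers":0,"dx":0.026,"dy":0,"dz":0,"wx":0,"wy":0,"wz":0.32},{"fingers":0,"dx":0.029,"dy":0,"dz":0,"wx":0,"wy":0,"wz":0.35}]'
python3 -c "
from h import *
arc([1.15,1.2,1.25])"
```

```text
t: 17.27
tcp_pos: [493.8, 238.4, 80.8]
ee_rot: [0.703, 0.711, 0.0, -0.0]
ft_force: [-0.6, -2.7, 1.7]
gripper_width: -0.1
grasp_force: 1.3
1.15 t 17.275 tcp [493.8 238.4  80.8] F [-0.6  -2.71  1.68] w -0.1 d(m) [ 0.0005  0.0004 -0.0002] w [ 0.     -0.0005 -0.0008]
1.2 t 17.275 tcp [493.8 238.4  80.8] F [-0.6  -2.71  1.68] w -0.1 d(m) [ 0.0047 -0.0003 -0.0002] w [ 0.     -0.0005  0.0492]
1.25 t 17.275 tcp [493.8 238.4  80.8] F [-0.6  -2.71  1.68] w -0.1 d(m) [ 0.0088 -0.0007 -0.0002] w [ 0.     -0.0005  0.0992]
```

Now I'll inch in until the force rises sharply at the stop.

```bash
python3 -m pendant '[{"fingers":0,"dx":0.001,"dy":0,"dz":0,"wx":0,"wy":0,"wz":0.01},{"fingers":0,"dx":0.002,"dy":0,"dz":0,"wx":0,"wy":0,"wz":0.02},{"fingers":0,"dx":0.003,"dy":0,"dz":0,"wx":0,"wy":0,"wz":0.03},{"fingers":0,"dx":0.004,"dy":0,"dz":0,"wx":0,"wy":0,"wz":0.04},{"fingers":0,"dx":0.005,"dy":0,"dz":0,"wx":0,"wy":0,"wz":0.05}]'
python3 -m pendant '[{"fingers":0,"dx":0.001,"dy":0,"dz":0,"wx":0,"wy":0,"wz":0},{"fingers":0,"dx":0.001,"dy":0,"dz":0,"wx":0,"wy":0,"wz":0},{"fingers":0,"dx":0.002,"dy":0,"dz":0,"wx":0,"wy":0,"wz":0},{"fingers":0,"dx":0.002,"dy":0,"dz":0,"wx":0,"wy":0,"wz":0},{"fingers":0,"dx":0.002,"dy":0,"dz":0,"wx":0,"wy":0,"wz":0}]'
```

```text
t: 17.9
tcp_pos: [494.4, 243.0, 80.1]
ee_rot: [0.721, 0.693, -0.0, -0.0]
ft_force: [-1.7, -2.2, 0.8]
gripper_width: 0.1
grasp_force: 1.4
t: 18.52
tcp_pos: [494.4, 245.0, 80.1]
ee_rot: [0.72, 0.694, -0.0, -0.0]
ft_force: [-2.4, -2.9, -1.5]
gripper_width: -0.1
grasp_force: 1.5
```

```bash
for i in 1; do python3 -m pendant '[{"fingers":0,"dx":0.001,"dy":0,"dz":0,"wx":0,"wy":0,"wz":0},{"fingers":0,"dx":0.002,"dy":0,"dz":0,"wx":0,"wy":0,"wz":0},{"fingers":0,"dx":0.002,"dy":0,"dz":0,"wx":0,"wy":0,"wz":0},{"fingers":0,"dx":0.002,"dy":0,"dz":0,"wx":0,"wy":0,"wz":0},{"fingers":0,"dx":0.002,"dy":0,"dz":0,"wx":0,"wy":0,"wz":0}]'; done
python3 -c "
from h import *
to([0,0,0]);img=read_camera('scene');np.save('pics/a.npy',img)
# dark tab pixels: predicted at joint angles
p=np.array([576,255.5])
for j in (1.0,1.1,1.15,1.2,1.25):
    a=np.radians(-113.4)-j; print(j,proj('scene',[p[0]+60*np.cos(a),p[1]+60*np.sin(a),71]),proj('scene',[p[0]+40*np.cos(a),p[1]+40*np.sin(a),71]))
g=img.sum(2)
for q in (40,60):
  u,v=proj('scene',[p[0]+q*np.cos(np.radians(-113.4)-1.2),p[1]+q*np.sin(np.radians(-113.4)-1.2),71])[0].round().astype(int); print(q,u,v); print(g[v-8:v+9,u-6:u+7:3].T)
"
```

```text
t: 19.15
tcp_pos: [494.5, 246.7, 80.2]
ee_rot: [0.72, 0.693, -0.0, 0.0]
ft_force: [-2.3, -4.2, -0.7]
gripper_width: -0.1
grasp_force: 2.2
t 19.15 tcp [494.5 246.7  80.2] F [-2.34 -4.16 -0.72] w -0.1 d(m) [-0.2653 -0.4847  0.0806] w [-0.0006  0.0006 -0.0382]
1.0 [[446.8 340.5]] [[438.3 347.1]]
1.1 [[449.6 342.8]] [[440.2 348.7]]
1.15 [[450.9 344.1]] [[441.  349.5]]
1.2 [[452.1 345.4]] [[441.8 350.4]]
1.25 [[453.2 346.7]] [[442.6 351.3]]
40 442 350
[[358 367 371 361 359 369 360 355 299 286 284 286 288 281 288 290 306]
 [360 355 354 367 375 380 361 299 284 285 289 285 281 286 295 272 229]
 [360 351 353 360 362 272 286 283 288 287 289 285 288 302 127 127 115]
 [365 359 352 349 323 286 284 282 291 284 287 289 290 238 184 150 144]
 [362 353 325 296 287 282 287 286 288 286 310 282 284 191 198 202 210]]
60 452 345
[[373 374 361 361 370 366 357 350 341 312 285 282 290 287 280 287 316]
 [366 351 344 365 369 376 351 273 292 287 281 285 286 283 286 312 297]
 [374 368 364 372 377 374 316 288 286 291 287 287 286 302 289 331 364]
 [355 359 360 361 351 310 288 278 288 287 284 285 324 295 252 358 360]
 [ 51  35  47  34  46  36  54 155 262 285 287 313 359 368 361 361 359]]
```

```bash
python3 -m pendant '[{"fingers":0,"dx":0.001,"dy":0,"dz":0,"wx":0,"wy":0,"wz":0},{"fingers":0,"dx":0.002,"dy":0,"dz":0,"wx":0,"wy":0,"wz":0},{"fingers":0,"dx":0.002,"dy":0,"dz":0,"wx":0,"wy":0,"wz":0},{"fingers":0,"dx":0.002,"dy":0,"dz":0,"wx":0,"wy":0,"wz":0},{"fingers":0,"dx":0.002,"dy":0,"dz":0,"wx":0,"wy":0,"wz":0}]'
python3 -c "
from h import *
img=read_camera('scene');g=img.sum(2);print(g[342:359,442],g[337:354,452])"
```

```text
t: 19.82
tcp_pos: [494.5, 247.1, 80.1]
ee_rot: [0.721, 0.693, -0.001, 0.0]
ft_force: [-4.7, -8.2, 2.4]
gripper_width: 0.1
grasp_force: 4.5
[360 350 354 365 364 354 286 281 287 284 287 282 290 302 127 120 118] [376 370 366 372 372 371 322 290 283 284 285 281 283 298 295 318 356]
```

The force jumped to 9.5 N while the tip moved only 0.4 mm, so the lever is at its stop. I'll hold it there, then lift straight off.

```bash
python3 -m pendant '[{"fingers":0,"dx":0,"dy":0,"dz":0,"wx":0,"wy":0,"wz":0},{"fingers":0,"dx":0,"dy":0,"dz":0,"wx":0,"wy":0,"wz":0},{"fingers":0,"dx":0,"dy":0,"dz":0,"wx":0,"wy":0,"wz":0},{"fingers":0,"dx":0,"dy":0,"dz":0,"wx":0,"wy":0,"wz":0},{"fingers":0,"dx":0,"dy":0,"dz":0,"wx":0,"wy":0,"wz":0}]'
python3 -m pendant '[{"fingers":0,"dx":-0.002,"dy":0,"dz":-0.04,"wx":0,"wy":0,"wz":0},{"fingers":0,"dx":-0.002,"dy":0,"dz":-0.1,"wx":0,"wy":0,"wz":0},{"fingers":0,"dx":-0.002,"dy":0,"dz":-0.15,"wx":0,"wy":0,"wz":0},{"fingers":0,"dx":-0.002,"dy":0,"dz":-0.17,"wx":0,"wy":0,"wz":0},{"fingers":0,"dx":-0.002,"dy":0,"dz":-0.17,"wx":0,"wy":0,"wz":0}]'
for i in 1 2; do python3 -m pendant '[{"fingers":0,"dx":0,"dy":0,"dz":0,"wx":0,"wy":0,"wz":0},{"fingers":0,"dx":0,"dy":0,"dz":0,"wx":0,"wy":0,"wz":0},{"fingers":0,"dx":0,"dy":0,"dz":0,"wx":0,"wy":0,"wz":0},{"fingers":0,"dx":0,"dy":0,"dz":0,"wx":0,"wy":0,"wz":0},{"fingers":0,"dx":0,"dy":0,"dz":0,"wx":0,"wy":0,"wz":0}]' | grep -E 't:|tcp|ft'; done
python3 -c "
from h import *
o=cv2.imread('pics/scene0.png').astype(int)[:,:,::-1]; n=read_camera('scene').astype(int)
def d(a,x0,x1,y0,y1): return (abs(a[y0:y1,x0:x1]-o[y0:y1,x0:x1]).sum(2)>60).mean()
print('tab/lever diff',d(n,404,424,300,350))
m=lambda a:np.argwhere(a[295:330,400:425].sum(2)<110).mean(0)
print(m(o),m(n)); print('jar',d(n,290,320,255,295),'tool',d(n,220,345,295,345))
s4=cv2.imread('pics/s4.png'); s4=cv2.resize(s4,(160,180),interpolation=cv2.INTER_AREA)[:,:,::-1].astype(int); c=n[110:290,180:340]
k=np.argwhere(abs(c-s4).sum(2)[40:95,70:110]>90); print('bracket changed px',len(k))
# foot: bright pixels
for z in (s4,c): print(np.argwhere(z[60:100,70:112].sum(2)>560).mean(0))
"
```

```text
t: 20.5
tcp_pos: [494.5, 247.1, 80.0]
ee_rot: [0.721, 0.693, -0.001, 0.0]
ft_force: [-4.4, -8.4, 2.1]
gripper_width: 0.2
grasp_force: 4.5
t: 21.12
tcp_pos: [496.1, 248.3, 252.6]
ee_rot: [0.72, 0.694, 0.003, 0.0]
ft_force: [0.1, 0.2, 0.0]
gripper_width: -0.1
grasp_force: 0.0
t: 21.75
tcp_pos: [494.7, 247.0, 250.1]
ee_rot: [0.72, 0.694, -0.0, -0.0]
ft_force: [-0.5, -0.1, -0.3]
t: 22.38
tcp_pos: [494.7, 247.1, 250.3]
ee_rot: [0.72, 0.694, -0.0, -0.0]
ft_force: [-1.1, 0.3, -1.0]
tab/lever diff 0.001
[17.96629213 10.55617978] [18.35714286 10.49404762]
jar 0.0 tool 0.0
bracket changed px 72
[17.51724138 21.4137931 ]
[19.3  23.35]
```

```bash
python3 -c "
from h import *
n=[read_camera('scene').astype(int)[110:290,180:340] for _ in range(6)]
print([(abs(x-n[0]).sum(2)>60).sum() for x in n])
s=cv2.imread('pics/s4.png'); s=cv2.resize(s,(160,180),interpolation=cv2.INTER_AREA)
c=n[0][:,:,::-1].astype(np.uint8)
r=cv2.matchTemplate(c,s[68:98,72:110],cv2.TM_CCOEFF_NORMED); print(cv2.minMaxLoc(r))
r=cv2.matchTemplate(c,s[50:80,28:58],cv2.TM_CCOEFF_NORMED); print(cv2.minMaxLoc(r))"
```

```text
[np.int64(0), np.int64(0), np.int64(0), np.int64(0), np.int64(0), np.int64(0)]
(-0.3691585659980774, 0.8637362122535706, (88, 74), (72, 68))
(-0.44625183939933777, 0.9898216724395752, (64, 8), (28, 50))
```

The bracket is still and in the same place on the hook, and the lever is home, so I'll hand the job in.

```bash
python3 -c "
from bench import order
print(order.job_done())"
```

```text
the job is handed in; nothing more can be done
None
```

The job is handed in at about 23 s of the 64 s limit: the bracket hangs still on the hook of the nearer scale, the lever was pushed to its stop, held and sprang back home, and camera checks showed the rotary tool, jar and battery pack unmoved; no verdict was returned.

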